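Pack the ventilator's gas probe caddy

TASK

Pack the gas kit for the new ventilator: stand each of the four good gas probes, the ones with a bare steel spigot on top, upright on the floor of the bin of its own colour in the caddy (green, yellow, blue, white) and let go. The two probes with red caps are condemned: leave them standing where they are.

Things in the scene. Friction and masses are not known exactly. Their poses are not given: they have to be found in the camera images.
- probe_green: Good oxygen probe, green, standing loose on the bench, 78 mm tall, about 0.14 kg, round. From below: green foot 34 mm across up to 22 mm, steel ring 33 mm across to 28 mm, straight green sleeve 30 mm across to 56 mm (grip here), bare steel spigot 12 to 15 mm across to 78 mm. Origin: centre of its underside; z up along it. At least 60 mm from axis to axis of the next probe.
- probe_yellow: Good air probe, yellow, standing loose on the bench, 78 mm tall, about 0.14 kg, round. From below: yellow foot 34 mm across up to 22 mm, steel ring 33 mm across to 28 mm, straight yellow sleeve 30 mm across to 56 mm (grip here), bare steel spigot 12 to 15 mm across to 78 mm. Origin: centre of its underside; z up along it. At least 60 mm from axis to axis of the next probe.
- probe_blue: Good nitrous oxide probe, blue, standing loose on the bench, 78 mm tall, about 0.14 kg, round. From below: blue foot 34 mm across up to 22 mm, steel ring 33 mm across to 28 mm, straight blue sleeve 30 mm across to 56 mm (grip here), bare steel spigot 12 to 15 mm across to 78 mm. Origin: centre of its underside; z up along it. At least 60 mm from axis to axis of the next probe.
- probe_white: Good vacuum probe, white, standing loose on the bench, 78 mm tall, about 0.14 kg, round. From below: white foot 34 mm across up to 22 mm, steel ring 33 mm across to 28 mm, straight white sleeve 30 mm across to 56 mm (grip here), bare steel spigot 12 to 15 mm across to 78 mm. Origin: centre of its underside; z up along it. At least 60 mm from axis to axis of the next probe.
- capped_green: Condemned green probe, same green foot and sleeve as the good one, but with a red cap 22 mm across from 56 to 78 mm in place of the steel spigot. Stands on the bench; origin: centre of its underside, z up. To be left alone.
- capped_yellow: Condemned yellow probe, same yellow foot and sleeve as the good one, but with a red cap 22 mm across from 56 to 78 mm in place of the steel spigot. Stands on the bench; origin: centre of its underside, z up. To be left alone.
- bin_green: Green square open bin, fixed with the other three, two by two, 94 mm between centres, in a dark steel caddy whose rim is 22 mm above the bench. 66 mm square outside, 60 mm inside, 18 mm high. Origin: centre of its underside, 4 mm above the bench; x, y along its sides, z up. Inner floor 3 mm above the origin, rim 18 mm above it.
- bin_yellow: Yellow square open bin, fixed with the other three, two by two, 94 mm between centres, in a dark steel caddy whose rim is 22 mm above the bench. 66 mm square outside, 60 mm inside, 18 mm high. Origin: centre of its underside, 4 mm above the bench; x, y along its sides, z up. Inner floor 3 mm above the origin, rim 18 mm above it.
- bin_blue: Blue square open bin, fixed with the other three, two by two, 94 mm between centres, in a dark steel caddy whose rim is 22 mm above the bench. 66 mm square outside, 60 mm inside, 18 mm high. Origin: centre of its underside, 4 mm above the bench; x, y along its sides, z up. Inner floor 3 mm above the origin, rim 18 mm above it.
- bin_white: White square open bin, fixed with the other three, two by two, 94 mm between centres, in a dark steel caddy whose rim is 22 mm above the bench. 66 mm square outside, 60 mm inside, 18 mm high. Origin: centre of its underside, 4 mm above the bench; x, y along its sides, z up. Inner floor 3 mm above the origin, rim 18 mm above it.
Mind the look-alikes: they are no part of the job. What is shaped like the bin_green but brown or pink is not meant.

How it is judged:
At the end, for the whole second after the job is handed in: Each good probe released, at rest and upright (0.1 rad) on the floor of the bin of its own colour (underside under 6 mm above the bin's, axes within 21 mm: anywhere inside); both red-capped probes upright (0.1 rad), at rest, within 20 mm of where they began (horizontal distance between probe_green and bin_green below 0.021 m and z of probe_green in the frame of bin_green between 0 and 0.006 m and angle between each of probe_green, probe_yellow, probe_blue, probe_white, capped_green, capped_yellow's own z axis and vertical below 0.1 rad and linear speed of each of probe_green, probe_yellow, probe_blue, probe_white, capped_green, capped_yellow below 0.01 m/s and angular speed of each of probe_green, probe_yellow, probe_blue, probe_white below 0.1 rad/s and horizontal distance between probe_yellow and bin_yellow below 0.021 m and z of probe_yellow in the frame of bin_yellow between 0 and 0.006 m and horizontal distance between probe_blue and bin_blue below 0.021 m and z of probe_blue in the frame of bin_blue between 0 and 0.006 m and horizontal distance between probe_white and bin_white below 0.021 m and z of probe_white in the frame of bin_white between 0 and 0.006 m and distance of each of capped_green, capped_yellow from where it was at the start of the episode below 0.02 m); the robot touches nothing.
It fails at once if the red-capped green probe is moved more than 20 mm or tipped (distance of capped_green from where it was at the start of the episode above 0.02 m or angle between capped_green's own z axis and vertical above 0.35 rad).
It fails at once if the red-capped yellow probe is moved more than 20 mm or tipped (distance of capped_yellow from where it was at the start of the episode above 0.02 m or angle between capped_yellow's own z axis and vertical above 0.35 rad).
It also fails if it takes over 112 s, if anything falls off the work surface, if the arm or the gripper's body presses on something with over 40 N, if the wrist force passes 120 N, or if a joint passes its speed limit or range.

ROBOT

A 6-joint arm with a two-finger parallel gripper is mounted at the origin on the work surface. World frame = base frame: x ahead of the robot, y to its left, z up, the work surface at z = 0. Lengths are in m, angles in rad, forces in N, time in s.
With the tool pointing down it reaches from about 0.375 to 0.975 m from the base axis. Payload 3.8 kg.
Tool frame: the origin (TCP) lies on the mounting face of the last link; the fingertips stand 173 mm ahead of it and the grasp point (between the pads) lies 155 mm ahead of it; z points along the fingers, y is the line along which they close (so a half turn about z gives the same grasp; the last joint's range is limited). The gripper opens to 85 mm and grips with 20 to 120 N. Pads are 22 mm wide; open, the fingers measure 114 mm over their backs; the gripper's body (76 mm by 85 mm) begins 54 mm behind the grasp point. The pads swing forward as they close: fully open they stand 13 mm farther back than shut.
Start: joints at [-1.146, 0.264, 1.604, -0, 1.274, -0.037], TCP at [0.301, -0.604, 0.405] pointing down, gripper open.
Joint ranges: [-2.63, 2.63], [-0.94, 2.18], [0.31, 2.57], [-1.31, 4.45], [0, 2.66], [-2.55, 2.55]. Speed limits (rad/s): [2.57, 2.57, 3.14, 3.14, 3.14, 3.14].

INTERFACE

Orientations are given as a rotation vector (axis times angle).
In Python, from workcell import bot gives the robot as it stands.
- The arm moves only by the tool drive_tool, never from a script. Its argument "increments" is a list of rows, each an object with "delta_pos": the shift along the tool's x, y, z in mm, a list of three; "turn": the turn about the tool's z in rad; "jaw": the opening, from -1 (shut) to 1 (fully open). A call has 1 to 8 rows; each row shifts and turns the commanded pose from where the row before left it, along the tool's axes as they then stand; what a row does not reach is not made up. A row lasts 1/12 s, in which the tool goes at most 41.7 mm and 7.16 degrees, less where a joint would pass 70% of its speed; a pose out of reach is approached as far as the arm can. A call is refused whole if a number of a shift passes 41.7 or a number of a turn 0.125, either way. A call with a gripper value outside its range is refused whole. The fingers move at their own pace and stop on an object; "grip_force" is the grip in N (left out, the last holds). Time passes only in rows, so rows that do not move let the fingers close. It gives the time, the measured TCP pose, the force, the opening and the grip force at its end, in the units of the state.
- bot.read_state(): the state, without advancing time (a new reading comes with each control period).
- bot.read_camera(name): name is "side" or "top" or "wrist"; returns a dict with "pixels" (480x640x3 uint8, red, green, blue), "fovy" (degrees; the focal length in pixels is half the picture's height over the tangent of half this angle, whatever the lens; pixels are square), "cx", "cy" (the principal point, pixels), "camera_from_world" (4x4, takes a point from world to camera coordinates); the wrist camera has in their place "hand_eye" (4x4, takes a point from camera to tool coordinates, whose origin is the TCP and whose axes are the flange's). Camera axes: x right, y down, z forward; pixel columns grow to the right and rows downward; lengths in m; the calibration is good to about 2 mm. The wrist camera is an equidistant fisheye: a pixel r from the principal point sees the ray r / f radians off the axis. A picture is of the moment at which its call begins: read the wrist's pose just before it. There is no depth.
- bot.finish_job(): hands the job in; it is judged then, once.
The state is a dict: "time": time; "q": joint angles; "joint_vel": joint speeds; "joint_torque": joint torques, N m; "tool_pos": TCP position; "tcp_rot": TCP orientation; "wrist_force": force on the tool from outside, world axes, zero at the start; "torque": the same for the moment, N m; "width": opening from 0.0 (shut) to 1.0 (fully open); "grip_force": force on a finger pad.
Only numpy, scipy, OpenCV 4.12 (cv2) and the standard library are available. Lean on these libraries where they do the work, as an engineer would, in place of code of your own. Each camera call takes 0.05 s, during which the arm holds its last target. There are 200 camera calls.

## Working session

There is one attempt and no reset: what is moved stays moved. The work goes in short steps, Python scripts to look and compute and a tool call to move; the robot and the scene stay as the last step left them, time stands still between calls to the robot, and variables do not carry over. Pictures are saved under pics/ and viewed, at most 14 in all, crops included, and the job is handed in when it is done.

Besides the shell and the picture viewer there is one more tool, called in YAML: its name, and indented under it one key for each argument. drive_tool: Moves the arm, as the interface text tells. Its arguments: {"type":"object","properties":{"increments":{"type":"array"},"grip_force":{"type":"number"}},"required":["increments"]}

```bash
mkdir -p pics; ls; cat > h.py <<'E'
import numpy as np, cv2
from scipy.spatial.transform import Rotation as R
from workcell import bot
def snap(n,f):
    s=bot.read_state(); c=bot.read_camera(n); cv2.imwrite(f'pics/{f}.png',c['pixels'][:,:,::-1])
    np.savez(f'pics/{f}.npz',pos=s['tool_pos'],rot=s['tcp_rot'],**c); return s,c
E
python3 - <<'E'
from h import *
for n in ('top','side','wrist'):
    s,c=snap(n,n+'0'); print(n,{k:v for k,v in c.items() if k!='pixels'})
print(s)
E
```

```text
pics
top {'fovy': 42.99237706789308, 'cx': 318.32782423454523, 'cy': 245.49228194598763, 'camera_from_world': array([[ 0.0188426 , -0.99974461,  0.01247651, -0.06861276],
       [-0.98800846, -0.02053115, -0.15302862,  0.57139032],
       [ 0.1532457 , -0.00944345, -0.98814299,  1.21689635],
       [ 0.        ,  0.        ,  0.        ,  1.        ]])}
side {'fovy': 54.12798980552055, 'cx': 315.93580747545195, 'cy': 234.69345651129385, 'camera_from_world': array([[-0.99625743, -0.08575868,  0.01079744,  0.56477074],
       [-0.07065287,  0.73600415, -0.67328008,  0.12796368],
       [ 0.04979265, -0.67152315, -0.7393087 ,  0.96398376],
       [ 0.        ,  0.        ,  0.        ,  1.        ]])}
wrist {'fovy': 65.70646984690485, 'cx': 314.2355203420802, 'cy': 239.42980225579996, 'hand_eye': array([[-8.23257773e-05, -9.62022386e-01, -2.72970550e-01,
         6.87823031e-02],
       [ 9.99999993e-01, -5.56967288e-05, -1.05301750e-04,
         4.05841815e-04],
       [ 8.60990745e-05, -2.72970557e-01,  9.62022384e-01,
         3.00834415e-02],
       [ 0.00000000e+00,  0.00000000e+00,  0.00000000e+00,
         1.00000000e+00]])}
{'time': 0.1, 'q': array([-1.14589464e+00,  2.64716525e-01,  1.60524167e+00,  1.59477661e-07,
        1.27372789e+00, -3.68934323e-02]), 'joint_vel': array([-0.00056268, -0.00136674, -0.00347557, -0.0004526 , -0.00074413,
        0.00266178]), 'joint_torque': array([ 1.22139489e-03, -5.16708219e+01, -3.68588340e+01, -1.22809124e-04,
        6.34480952e-03,  1.30724845e-05]), 'tool_pos': array([ 0.30062519, -0.60401381,  0.40345779]), 'tcp_rot': array([-3.05621940e+00, -7.18487545e-01,  6.33309727e-04]), 'wrist_force': array([-0.22161979,  0.08470523, -0.13616198]), 'torque': array([-0.00618726,  0.03498017,  0.01504492]), 'grip_force': 0.0, 'width': 0.9998660261882716}
```

View pics/top0.png

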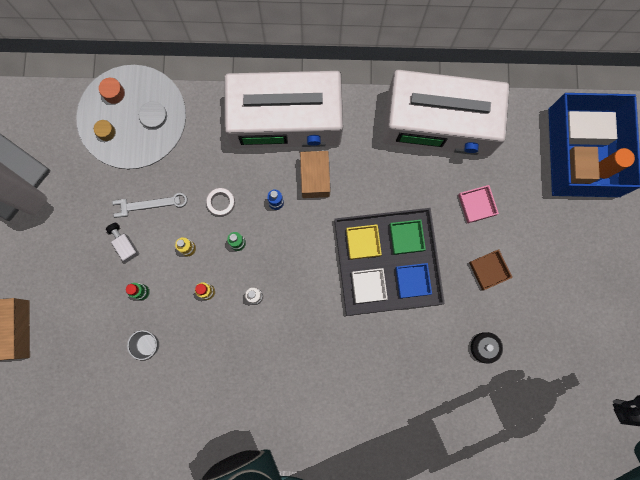

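View pics/side0.png

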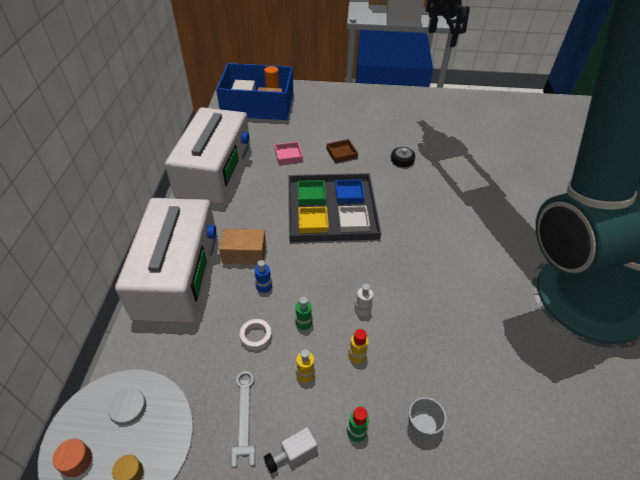

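Top view: good probes with steel spigots are blue (275,199), green (235,241), yellow (184,246) and white (253,296). The red-capped ones are green (136,291) and yellow (203,291). Bins are yellow (364,242), green (407,237), white (369,286) and blue (413,281). The pink (479,204) and brown (490,270) bins are look-alikes, as are the white connector (122,245), the ring (220,202) and the cup (143,345). In the side view the spigot tops are blue (262,264), green (303,300), yellow (305,354) and white (366,288). I'll check the choice in a close crop of both views.

```bash
python3 - <<'E'
import cv2,numpy as np
t=cv2.imread('pics/top0.png')[180:320,110:300]; s=cv2.imread('pics/side0.png')[250:450,230:430]
t=cv2.resize(t,None,fx=4,fy=4,interpolation=cv2.INTER_CUBIC)
for i in range(0,190,10): cv2.putText(t,str(110+i) if i%20==0 else '|',(i*4,8),0,.3,(0,0,0),1)
for i in range(0,140,10): cv2.putText(t,str(180+i),(0,i*4+3),0,.3,(0,0,0),1)
cv2.imwrite('pics/ct.png',t)
s=cv2.resize(s,(600,600),interpolation=cv2.INTER_CUBIC)
for i in range(0,200,20): cv2.putText(s,str(230+i),(i*3,8),0,.3,(0,0,0),1); cv2.putText(s,str(250+i),(0,i*3+3),0,.3,(0,0,0),1)
cv2.imwrite('pics/cs.png',s)
E
```

```text
(no output)
```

View pics/ct.png

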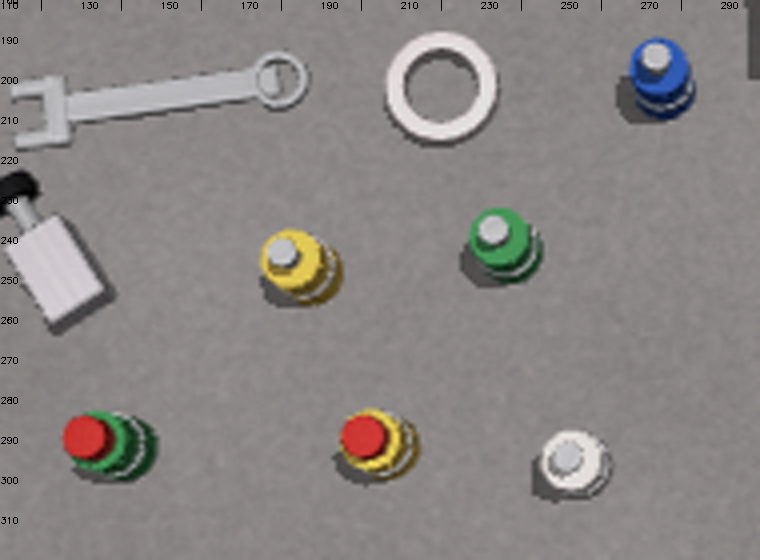

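View pics/cs.png

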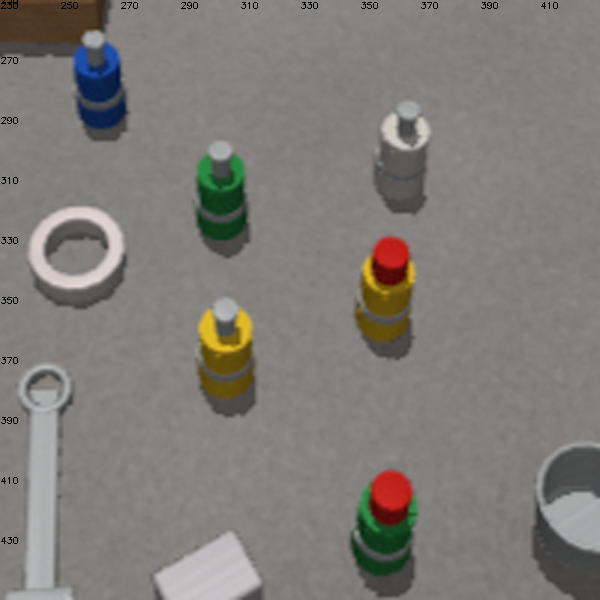

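The crop confirms it: steel spigots on blue, green, yellow and white, red caps on the other two. Triangulating the spigot tops and bin rims next.

```bash
cat >> h.py <<'E'
def load(f): return dict(np.load(f'pics/{f}.npz'))
def P(c):
    f=240/np.tan(np.radians(float(c['fovy']))/2); K=np.array([[f,0,float(c['cx'])],[0,f,float(c['cy'])],[0,0,1]])
    return K@c['camera_from_world'][:3]
def proj(c,X): p=P(c)@np.r_[X,1]; return p[:2]/p[2]
def tri(a,b,u,v):
    X=cv2.triangulatePoints(P(a),P(b),np.array(u,float).reshape(2,1),np.array(v,float).reshape(2,1)).ravel(); X=X[:3]/X[3]
    return X, np.abs(proj(a,X)-u).max(), np.abs(proj(b,X)-v).max()
def rimc(c,col,box):
    x0,y0,x1,y1=box; h=cv2.cvtColor(c['pixels'],cv2.COLOR_RGB2HSV)[y0:y1,x0:x1]
    lo,hi={'green':((45,100,30),(85,255,255)),'yellow':((20,120,40),(35,255,255)),'blue':((100,120,40),(125,255,255)),'white':((0,0,130),(180,50,255))}[col]
    m=cv2.inRange(h,lo,hi); cs,_=cv2.findContours(m,0,2); k=cv2.convexHull(max(cs,key=cv2.contourArea))
    q=cv2.approxPolyN(k,4,ensure_convex=True).reshape(4,2).astype(float)+[x0,y0]
    # diagonal intersection = projected centre
    L=lambda p,r:np.cross(np.r_[p,1],np.r_[r,1]); z=np.cross(L(q[0],q[2]),L(q[1],q[3])); return z[:2]/z[2],q
E
python3 - <<'E'
from h import *
np.set_printoptions(precision=4,suppress=True)
t,s=load('top0'),load('side0')
D=dict(blue=((274,194),(261,262.3)),green=((233.25,237.25),(303.3,299.3)),yellow=((180.5,243.25),(305,351.7)),white=((252,294),(366,286)),cy=((200.25,289),(360,333.3)),cg=((131,289),(360.3,410.7)))
for k,(u,v) in D.items(): X,a,b=tri(t,s,u,v); print(k,X,a,b)
bt=dict(yellow=(340,220,387,264),green=(385,215,430,260),white=(345,263,391,310),blue=(391,260,436,304))
bs=dict(yellow=(293,205,332,236),green=(293,176,330,206),white=(334,204,374,233),blue=(332,176,370,205))
for k in bt:
    u,q=rimc(t,k,bt[k]); v,q2=rimc(s,k,bs[k]); X,a,b=tri(t,s,u,v); print('bin',k,X,a,b,u,v)
    e=q[1]-q[0]; print('  sides',[round(float(np.linalg.norm(q[i]-q[i-1])),1) for i in range(4)],q.tolist())
E
```

```text
blue [0.6719 0.0354 0.0782] 0.08970785235285916 0.15267724514205838
green [0.5807 0.1146 0.0791] 0.10267342101454346 0.18605823038978997
yellow [0.5664 0.2196 0.0797] 0.23217951769544243 0.4588956994995783
white [0.4672 0.073  0.0779] 0.009861288249567224 0.017367535536834566
cy [0.4755 0.1757 0.0791] 0.23406231426440627 0.4475552179779356
cg [0.4724 0.3119 0.0819] 0.16077375413181016 0.34748875433012927
bin yellow [ 0.5876 -0.1521  0.0164] 0.031081372466331914 0.046873925138527284 [363.  241.5] [312.6831 218.8412]
  sides [32.2, 32.1, 32.2, 32.1] [[381.0, 256.0], [349.0, 259.0], [345.0, 227.0], [377.0, 224.0]]
bin green [ 0.6003 -0.2459  0.0143] 0.1497381421978048 0.21353352438563888 [407.  236.5] [311.2364 191.7818]
  sides [31.3, 32.2, 31.3, 32.2] [[425.0, 250.0], [393.0, 254.0], [389.0, 223.0], [421.0, 219.0]]
bin white [ 0.495  -0.1651  0.0229] 0.12678504635505305 0.18973188360240556 [369.1918 284.7534] [353.4483 215.6552]
  sides [32.2, 32.2, 32.1, 31.3] [[387.0, 299.0], [355.0, 303.0], [352.0, 271.0], [383.0, 267.0]]
bin blue [ 0.5072 -0.2584  0.0145] 0.5667551438546639 0.8028613343628308 [413.1853 279.7618] [350.0741 190.9259]
  sides [32.4, 33.2, 32.2, 32.2] [[432.0, 294.0], [399.0, 298.0], [395.0, 266.0], [427.0, 262.0]]
```

drive_tool:
  increments:
    - {"delta_pos":[0,0,0],"turn":-0.12,"jaw":1}
    - {"delta_pos":[0,0,0],"turn":-0.12,"jaw":1}
    - {"delta_pos":[0,0,0],"turn":-0.12,"jaw":1}
    - {"delta_pos":[0,0,0],"turn":-0.12,"jaw":1}
    - {"delta_pos":[0,0,0],"turn":-0.12,"jaw":1}
    - {"delta_pos":[0,0,0],"turn":-0.12,"jaw":1}
    - {"delta_pos":[0,0,0],"turn":-0.12,"jaw":1}
    - {"delta_pos":[0,0,0],"turn":-0.12,"jaw":1}
  grip_force: 40

```text
time: 0.82
tool_pos: [0.3007, -0.6042, 0.4041]
tcp_rot: [-2.374, -2.056, -0.0]
wrist_force: [0.1, 0.8, 0.3]
width: 1.001
grip_force: 0.0
```

drive_tool:
  increments:
    - {"delta_pos":[0,0,0],"turn":-0.12,"jaw":1}
    - {"delta_pos":[0,0,0],"turn":-0.029,"jaw":1}
    - {"delta_pos":[0,0,0],"turn":0,"jaw":1}
    - {"delta_pos":[0,0,0],"turn":0,"jaw":1}

```text
time: 1.15
tool_pos: [0.3007, -0.6042, 0.4042]
tcp_rot: [-2.222, -2.22, -0.0]
wrist_force: [0.5, 0.6, 1.0]
width: 0.999
grip_force: 0.0
```

drive_tool:
  increments:
    - {"delta_pos":[30,12,0],"turn":0,"jaw":1}
    - {"delta_pos":[30,12,0],"turn":0,"jaw":1}
    - {"delta_pos":[30,12,0],"turn":0,"jaw":1}
    - {"delta_pos":[30,12,0],"turn":0,"jaw":1}
    - {"delta_pos":[30,12,0],"turn":0,"jaw":1}
    - {"delta_pos":[30,12,0],"turn":0,"jaw":1}
    - {"delta_pos":[30,12,0],"turn":0,"jaw":1}
    - {"delta_pos":[30,12,0],"turn":0,"jaw":1}

```text
time: 1.82
tool_pos: [0.397, -0.3628, 0.4047]
tcp_rot: [2.223, 2.22, 0.0]
wrist_force: [0.2, 0.6, 0.2]
width: 1.003
grip_force: 0.0
```

drive_tool:
  increments:
    - {"delta_pos":[30,12,0],"turn":0,"jaw":1}
    - {"delta_pos":[30,12,0],"turn":0,"jaw":1}
    - {"delta_pos":[30,12,0],"turn":0,"jaw":1}
    - {"delta_pos":[30,12,0],"turn":0,"jaw":1}
    - {"delta_pos":[30,12,0],"turn":0,"jaw":1}
    - {"delta_pos":[30,12,0],"turn":0,"jaw":1}
    - {"delta_pos":[30,12,0],"turn":0,"jaw":1}
    - {"delta_pos":[30,12,0],"turn":0,"jaw":1}

```text
time: 2.48
tool_pos: [0.4929, -0.1227, 0.4048]
tcp_rot: [2.223, 2.22, 0.0]
wrist_force: [0.7, -0.3, 0.6]
width: 1.001
grip_force: 0.0
```

drive_tool:
  increments:
    - {"delta_pos":[30,12,0],"turn":0,"jaw":1}
    - {"delta_pos":[30,12,0],"turn":0,"jaw":1}
    - {"delta_pos":[30,12,0],"turn":0,"jaw":1}
    - {"delta_pos":[30,12,10],"turn":0,"jaw":1}
    - {"delta_pos":[30,12,20],"turn":0,"jaw":1}
    - {"delta_pos":[30,12,20],"turn":0,"jaw":1}
    - {"delta_pos":[30,12,20],"turn":0,"jaw":1}
    - {"delta_pos":[0,0,0],"turn":0,"jaw":1}

```text
time: 3.15
tool_pos: [0.5764, 0.0899, 0.3299]
tcp_rot: [-2.215, -2.22, 0.005]
wrist_force: [-1.2, -0.8, -0.0]
width: 0.998
grip_force: 0.0
```

```bash
python3 - <<'E'
from h import *
s,c=snap('wrist','w1'); print(s['tool_pos'],s['tcp_rot'])
E
```

```text
[0.57635852 0.08989824 0.32993384] [-2.21500649 -2.22017177  0.00489998]
```

View pics/w1.png

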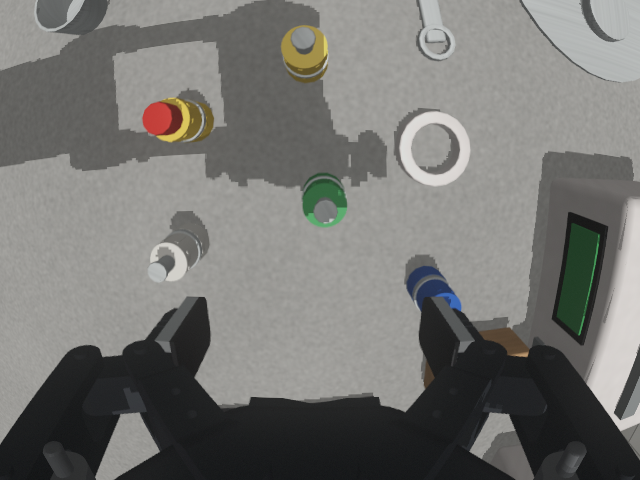

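Wrist view: green spigot top at (326,211), yellow (303,38), white (157,271), capped yellow (162,118), and blue partly behind a finger. I'll compare these with the triangulated positions.

```bash
cat >> h.py <<'E'
def wpt(c,u,z):
    f=240/np.tan(np.radians(float(c['fovy']))/2); d=np.array([u[0]-c['cx'],u[1]-c['cy']]); r=np.hypot(*d); a=r/f
    v=np.r_[np.sin(a)*d/r,np.cos(a)]; Rt=R.from_rotvec(c['rot']).as_matrix(); H=c['hand_eye']
    o=Rt@H[:3,3]+c['pos']; w=Rt@H[:3,:3]@v; return o+w*(z-o[2])/w[2]
E
python3 - <<'E'
from h import *
c=load('w1')
for n,u in dict(green=(326,211),yellow=(303,38),white=(157,271),cy=(162,118)).items(): print(n,wpt(c,u,.078).round(4))
print(bot.read_state()['tool_pos'])
E
```

```text
green [0.5817 0.114  0.078 ]
yellow [0.5677 0.2194 0.078 ]
white [0.4675 0.0733 0.078 ]
cy [0.4796 0.1742 0.078 ]
[0.57614193 0.08804802 0.33150689]
```

The camera views agree within 2 mm. Grasp green at (0.581, 0.114).

drive_tool:
  increments:
    - {"delta_pos":[14,2.5,0],"turn":0,"jaw":1}
    - {"delta_pos":[14.5,2,10],"turn":0,"jaw":1}
    - {"delta_pos":[0,0,30],"turn":0,"jaw":1}
    - {"delta_pos":[0,0,30],"turn":0,"jaw":1}
    - {"delta_pos":[0,0,30],"turn":0,"jaw":1}
    - {"delta_pos":[0,0,20],"turn":0,"jaw":1}
    - {"delta_pos":[0,0,13],"turn":0,"jaw":1}
    - {"delta_pos":[0,0,0],"turn":0,"jaw":1}

```text
time: 3.87
tool_pos: [0.5797, 0.1138, 0.1988]
tcp_rot: [-2.22, -2.218, 0.006]
wrist_force: [0.4, 0.8, -0.4]
width: 1.002
grip_force: 0.0
```

drive_tool:
  increments:
    - {"delta_pos":[0,0,0],"turn":0,"jaw":-1}
    - {"delta_pos":[0,0,0],"turn":0,"jaw":-1}
    - {"delta_pos":[0,0,0],"turn":0,"jaw":-1}
    - {"delta_pos":[0,0,0],"turn":0,"jaw":-1}
    - {"delta_pos":[0,0,0],"turn":0,"jaw":-1}
    - {"delta_pos":[0,0,0],"turn":0,"jaw":-1}
    - {"delta_pos":[0,0,0],"turn":0,"jaw":-1}
    - {"delta_pos":[0,0,0],"turn":0,"jaw":-1}

```text
time: 4.53
tool_pos: [0.5821, 0.1143, 0.2034]
tcp_rot: [2.22, 2.22, 0.003]
wrist_force: [-1.4, 0.5, 6.1]
width: 0.34
grip_force: 39.4
```

drive_tool:
  increments:
    - {"delta_pos":[0,0,-15],"turn":0,"jaw":-1}
    - {"delta_pos":[0,0,-30],"turn":0,"jaw":-1}
    - {"delta_pos":[0,0,-35],"turn":0,"jaw":-1}
    - {"delta_pos":[-10,0,-20],"turn":0,"jaw":-1}
    - {"delta_pos":[-20,2,0],"turn":0,"jaw":-1}
    - {"delta_pos":[-30,2,0],"turn":0,"jaw":-1}
    - {"delta_pos":[-30,2,0],"turn":0,"jaw":-1}
    - {"delta_pos":[-30,2,0],"turn":0,"jaw":-1}

```text
time: 5.2
tool_pos: [0.5889, -0.0066, 0.3018]
tcp_rot: [2.22, 2.223, 0.0]
wrist_force: [-0.0, 0.8, -2.2]
width: 0.335
grip_force: 39.9
```

drive_tool:
  increments:
    - {"delta_pos":[-30,2,0],"turn":0,"jaw":-1}
    - {"delta_pos":[-30,2,0],"turn":0,"jaw":-1}
    - {"delta_pos":[-30,2,0],"turn":0,"jaw":-1}
    - {"delta_pos":[-30,1,0],"turn":0,"jaw":-1}
    - {"delta_pos":[-30,1,0],"turn":0,"jaw":-1}
    - {"delta_pos":[-30,1,0],"turn":0,"jaw":-1}
    - {"delta_pos":[-30,1,0],"turn":0,"jaw":-1}
    - {"delta_pos":[-30,1,0],"turn":0,"jaw":-1}

```text
time: 5.87
tool_pos: [0.5998, -0.2472, 0.3013]
tcp_rot: [-2.221, -2.221, 0.0]
wrist_force: [1.2, 0.5, -1.1]
width: 0.337
grip_force: 39.9
```

drive_tool:
  increments:
    - {"delta_pos":[0,0,0],"turn":0,"jaw":-1}
    - {"delta_pos":[0,0,0],"turn":0,"jaw":-1}
    - {"delta_pos":[0,0,20],"turn":0,"jaw":-1}

```text
time: 6.12
tool_pos: [0.6018, -0.2466, 0.2857]
tcp_rot: [2.218, 2.216, 0.005]
wrist_force: [0.6, 0.3, -1.9]
width: 0.337
grip_force: 40.0
```

```bash
python3 - <<'E'
from h import *
s,c=snap('wrist','w2'); print(s['tool_pos'],s['tcp_rot'],s['width'])
snap('side','s2'); snap('top','t2')
a=cv2.imread('pics/w2.png'); b=cv2.imread('pics/s2.png')[130:310,230:430]
cv2.imwrite('pics/m2.png',np.vstack([cv2.resize(a,(400,300)),cv2.resize(b,(400,300))]))
E
```

```text
[ 0.60183718 -0.2465923   0.28571781] [2.21779817 2.21552403 0.00491916] 0.33651440790675485
```

View pics/m2.png

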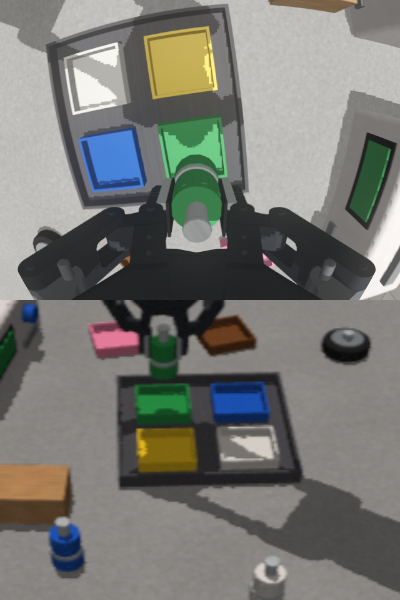

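Green is held upright and the green bin lies directly below. The layout agrees with the measurements, so I'm lowering.

drive_tool:
  increments:
    - {"delta_pos":[0,0,20],"turn":0,"jaw":-1}
    - {"delta_pos":[0,0,20],"turn":0,"jaw":-1}
    - {"delta_pos":[0,0,15],"turn":0,"jaw":-1}
    - {"delta_pos":[0,0,8],"turn":0,"jaw":-1}
    - {"delta_pos":[0,0,5],"turn":0,"jaw":-1}
    - {"delta_pos":[0,0,2],"turn":0,"jaw":-1}
    - {"delta_pos":[0,0,0],"turn":0,"jaw":-1}
    - {"delta_pos":[0,0,0],"turn":0,"jaw":-1}

```text
time: 6.93
tool_pos: [0.6008, -0.2459, 0.2128]
tcp_rot: [2.22, 2.221, 0.001]
wrist_force: [0.7, 0.3, -1.7]
width: 0.335
grip_force: 40.0
```

drive_tool:
  increments:
    - {"delta_pos":[0,0,1.5],"turn":0,"jaw":-1}
    - {"delta_pos":[0,0,1],"turn":0,"jaw":-1}
    - {"delta_pos":[0,0,0],"turn":0,"jaw":-1}
    - {"delta_pos":[0,0,0],"turn":0,"jaw":-1}

```text
time: 7.27
tool_pos: [0.6008, -0.2461, 0.2105]
tcp_rot: [2.22, 2.22, 0.001]
wrist_force: [-0.6, 0.1, 4.1]
width: 0.335
grip_force: 40.2
```

Contact is felt. Release and rise.

drive_tool:
  increments:
    - {"delta_pos":[0,0,0],"turn":0,"jaw":0}
    - {"delta_pos":[0,0,0],"turn":0,"jaw":0.2}
    - {"delta_pos":[0,0,0],"turn":0,"jaw":0.2}
    - {"delta_pos":[0,0,-15],"turn":0,"jaw":0.2}
    - {"delta_pos":[0,0,-25],"turn":0,"jaw":0.4}
    - {"delta_pos":[0,0,-35],"turn":0,"jaw":1}
    - {"delta_pos":[0,0,-17.5],"turn":0,"jaw":1}
    - {"delta_pos":[0,0,0],"turn":0,"jaw":1}

```text
time: 7.93
tool_pos: [0.6023, -0.2467, 0.3077]
tcp_rot: [2.215, 2.215, 0.005]
wrist_force: [0.7, -0.6, 0.8]
width: 1.0
grip_force: 0.0
```

```bash
python3 - <<'E'
from h import *
s,c=snap('wrist','w3'); print(s['tool_pos'],s['tcp_rot'],s['width'])
snap('side','s3')
a=cv2.imread('pics/w3.png'); b=cv2.imread('pics/s3.png')[130:310,230:430]
cv2.imwrite('pics/m3.png',np.vstack([cv2.resize(a,(400,300)),cv2.resize(b,(400,300))]))
E
```

```text
[ 0.60225749 -0.2466938   0.30766894] [2.21492474 2.21499005 0.0053621 ] 1.0003156613182216
```

View pics/m3.png

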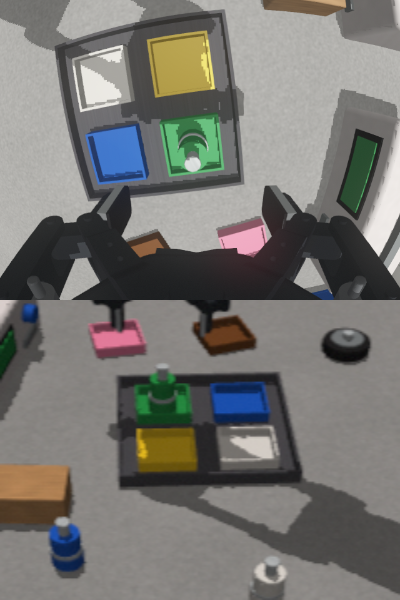

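Green stands upright in its bin, visible in both views. Next is blue.

drive_tool:
  increments:
    - {"delta_pos":[30,8,0],"turn":0,"jaw":1}
    - {"delta_pos":[33,8,0],"turn":0,"jaw":1}
    - {"delta_pos":[33,8,0],"turn":0,"jaw":1}
    - {"delta_pos":[33,8,0],"turn":0,"jaw":1}
    - {"delta_pos":[33,8,0],"turn":0,"jaw":1}
    - {"delta_pos":[33,8,0],"turn":0,"jaw":1}
    - {"delta_pos":[33,8,0],"turn":0,"jaw":1}
    - {"delta_pos":[33,8,0],"turn":0,"jaw":1}

```text
time: 8.7
tool_pos: [0.6634, 0.0169, 0.2988]
tcp_rot: [-2.219, -2.219, 0.005]
wrist_force: [0.8, 0.1, 0.0]
width: 0.998
grip_force: 0.0
```

drive_tool:
  increments:
    - {"delta_pos":[20,7,0],"turn":0,"jaw":1}
    - {"delta_pos":[0,0,0],"turn":0,"jaw":1}
    - {"delta_pos":[0,0,0],"turn":0,"jaw":1}

```text
time: 8.95
tool_pos: [0.6705, 0.0365, 0.2991]
tcp_rot: [-2.217, -2.223, 0.005]
wrist_force: [0.1, 0.7, -0.6]
width: 0.994
grip_force: 0.0
```

```bash
python3 - <<'E'
from h import *
s,c=snap('wrist','w4'); print(s['tool_pos'],s['tcp_rot'],s['width'])
E
```

```text
[0.67053336 0.03646405 0.29906506] [-2.21667663 -2.22256694  0.00504606] 0.9941948224991026
```

View pics/w4.png

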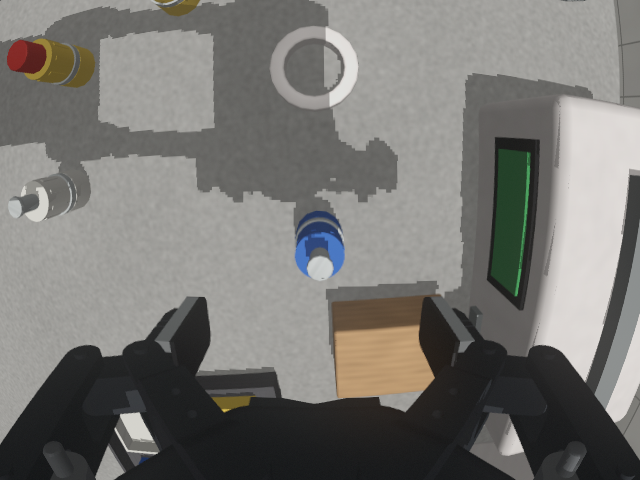

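Blue spigot top is at (320,268). The near corners of the wooden block are at (332,299) and (437,296).

```bash
python3 - <<'E'
from h import *
c=load('w4')
print(wpt(c,(320,268),.078).round(4))
for z in (0,.05,.08): print(z,wpt(c,(332,299),z).round(3),wpt(c,(437,296),z).round(3),'machine bottom',wpt(c,(462,292),z).round(3))
# block height: top view near edge px (302,152)-(303,196)
t,s=load('top0'),load('side0')
print(tri(t,s,(303,196),(265,262)),tri(t,s,(301,153),(222,262)))
E
```

```text
[0.6726 0.0346 0.078 ]
0 [ 0.683 -0.021  0.   ] [ 0.77  -0.019  0.   ] machine bottom [ 0.793 -0.017  0.   ]
0.05 [0.681 0.003 0.05 ] [0.752 0.004 0.05 ] machine bottom [0.77  0.006 0.05 ]
0.08 [0.679 0.017 0.08 ] [0.74  0.018 0.08 ] machine bottom [0.756 0.02  0.08 ]
(array([ 0.68275246, -0.02243251,  0.00868331]), np.float64(1.2091733865918854), np.float64(1.9850787941032877)) (array([ 0.77760758, -0.01599342,  0.00674503]), np.float64(1.9245304088163948), np.float64(3.1731052489485307))
```

drive_tool:
  increments:
    - {"delta_pos":[0,1,10],"turn":0,"jaw":1}
    - {"delta_pos":[0,0,25],"turn":0,"jaw":1}
    - {"delta_pos":[0,0,25],"turn":0,"jaw":1}
    - {"delta_pos":[0,0,20],"turn":0,"jaw":1}
    - {"delta_pos":[0,0,12],"turn":0,"jaw":1}
    - {"delta_pos":[0,0,6],"turn":0,"jaw":1}
    - {"delta_pos":[0,0,0],"turn":0,"jaw":1}
    - {"delta_pos":[0,0,0],"turn":0,"jaw":0.3}

```text
time: 9.67
tool_pos: [0.6725, 0.0346, 0.2039]
tcp_rot: [2.222, 2.22, 0.0]
wrist_force: [0.0, 0.3, -0.7]
width: 0.888
grip_force: 0.0
```

drive_tool:
  increments:
    - {"delta_pos":[0,0,0],"turn":0,"jaw":-1}
    - {"delta_pos":[0,0,0],"turn":0,"jaw":-1}
    - {"delta_pos":[0,0,0],"turn":0,"jaw":-1}
    - {"delta_pos":[0,0,0],"turn":0,"jaw":-1}
    - {"delta_pos":[0,0,0],"turn":0,"jaw":-1}
    - {"delta_pos":[0,0,0],"turn":0,"jaw":-1}
    - {"delta_pos":[0,0,0],"turn":0,"jaw":-1}

```text
time: 10.25
tool_pos: [0.6728, 0.0353, 0.2051]
tcp_rot: [2.22, 2.221, 0.002]
wrist_force: [-1.1, -0.2, 5.9]
width: 0.339
grip_force: 39.5
```

drive_tool:
  increments:
    - {"delta_pos":[0,0,-15],"turn":0,"jaw":-1}
    - {"delta_pos":[0,0,-30],"turn":0,"jaw":-1}
    - {"delta_pos":[0,0,-35],"turn":0,"jaw":-1}
    - {"delta_pos":[0,-10,-20],"turn":0,"jaw":-1}
    - {"delta_pos":[-20,-15,0],"turn":0,"jaw":-1}
    - {"delta_pos":[-30,-20,0],"turn":0,"jaw":-1}
    - {"delta_pos":[-30,-20,0],"turn":0,"jaw":-1}
    - {"delta_pos":[-30,-20,0],"turn":0,"jaw":-1}

```text
time: 10.92
tool_pos: [0.5861, -0.0753, 0.3044]
tcp_rot: [2.22, 2.223, 0.0]
wrist_force: [0.7, 0.1, -0.9]
width: 0.336
grip_force: 39.7
```

drive_tool:
  increments:
    - {"delta_pos":[-30,-20,0],"turn":0,"jaw":-1}
    - {"delta_pos":[-30,-20,0],"turn":0,"jaw":-1}
    - {"delta_pos":[-30,-20,0],"turn":0,"jaw":-1}
    - {"delta_pos":[-30,-20,0],"turn":0,"jaw":-1}
    - {"delta_pos":[-30,0,0],"turn":0,"jaw":-1}
    - {"delta_pos":[-34,0,0],"turn":0,"jaw":-1}
    - {"delta_pos":[0,0,0],"turn":0,"jaw":-1}
    - {"delta_pos":[0,0,0],"turn":0,"jaw":-1}

```text
time: 11.58
tool_pos: [0.5069, -0.2604, 0.3043]
tcp_rot: [2.225, 2.218, 0.0]
wrist_force: [0.3, 0.2, -1.4]
width: 0.336
grip_force: 39.8
```

drive_tool:
  increments:
    - {"delta_pos":[0,0,25],"turn":0,"jaw":-1}
    - {"delta_pos":[0,0,25],"turn":0,"jaw":-1}
    - {"delta_pos":[0,0,20],"turn":0,"jaw":-1}
    - {"delta_pos":[0,0,10],"turn":0,"jaw":-1}
    - {"delta_pos":[0,0,7],"turn":0,"jaw":-1}
    - {"delta_pos":[0,0,4],"turn":0,"jaw":-1}
    - {"delta_pos":[0,0,0],"turn":0,"jaw":-1}
    - {"delta_pos":[0,0,0],"turn":0,"jaw":-1}

```text
time: 12.25
tool_pos: [0.508, -0.2588, 0.2138]
tcp_rot: [2.22, 2.221, 0.001]
wrist_force: [-0.9, -0.1, -1.3]
width: 0.338
grip_force: 40.0
```

Contact is expected at about z = 0.212.

drive_tool:
  increments:
    - {"delta_pos":[0,0,1.5],"turn":0,"jaw":-1}
    - {"delta_pos":[0,0,0.5],"turn":0,"jaw":-1}
    - {"delta_pos":[0,0,0],"turn":0,"jaw":-1}
    - {"delta_pos":[0,0,0],"turn":0,"jaw":-1}

```text
time: 12.58
tool_pos: [0.508, -0.2592, 0.2121]
tcp_rot: [2.22, 2.22, 0.001]
wrist_force: [-0.6, 0.3, 6.1]
width: 0.338
grip_force: 40.4
```

drive_tool:
  increments:
    - {"delta_pos":[0,0,0],"turn":0,"jaw":0}
    - {"delta_pos":[0,0,0],"turn":0,"jaw":0.2}
    - {"delta_pos":[0,0,0],"turn":0,"jaw":0.2}
    - {"delta_pos":[0,0,-15],"turn":0,"jaw":0.2}
    - {"delta_pos":[0,0,-25],"turn":0,"jaw":0.2}
    - {"delta_pos":[0,0,-35],"turn":0,"jaw":0.4}
    - {"delta_pos":[0,0,-18],"turn":0,"jaw":1}
    - {"delta_pos":[0,0,0],"turn":0,"jaw":1}

```text
time: 13.25
tool_pos: [0.5091, -0.2599, 0.3089]
tcp_rot: [2.215, 2.215, 0.004]
wrist_force: [0.7, -0.6, 1.0]
width: 0.952
grip_force: 0.0
```

drive_tool:
  increments:
    - {"delta_pos":[25,4,0],"turn":0,"jaw":1}
    - {"delta_pos":[30,4,0],"turn":0,"jaw":1}
    - {"delta_pos":[30,4,0],"turn":0,"jaw":1}
    - {"delta_pos":[30,4,0],"turn":0,"jaw":1}
    - {"delta_pos":[30,4,0],"turn":0,"jaw":1}
    - {"delta_pos":[30,4,0],"turn":0,"jaw":1}
    - {"delta_pos":[30,4,0],"turn":0,"jaw":1}
    - {"delta_pos":[30,4,0],"turn":0,"jaw":1}

```text
time: 13.92
tool_pos: [0.5386, -0.0223, 0.3023]
tcp_rot: [-2.221, -2.22, 0.002]
wrist_force: [0.8, 0.4, -0.6]
width: 0.999
grip_force: 0.0
```

drive_tool:
  increments:
    - {"delta_pos":[30,4,0],"turn":0,"jaw":1}
    - {"delta_pos":[30,4,0],"turn":0,"jaw":1}
    - {"delta_pos":[30,4,0],"turn":0,"jaw":1}
    - {"delta_pos":[30,4,0],"turn":0,"jaw":1}
    - {"delta_pos":[30,4,0],"turn":0,"jaw":1}
    - {"delta_pos":[30,4,0],"turn":0,"jaw":1}
    - {"delta_pos":[30,4,0],"turn":0,"jaw":1}
    - {"delta_pos":[33,0,0],"turn":0,"jaw":1}

```text
time: 14.58
tool_pos: [0.5671, 0.2203, 0.3022]
tcp_rot: [-2.222, -2.221, 0.003]
wrist_force: [1.7, -0.6, 0.6]
width: 1.002
grip_force: 0.0
```

drive_tool:
  increments:
    - {"delta_pos":[0,0,0],"turn":0,"jaw":1}
    - {"delta_pos":[0,0,0],"turn":0,"jaw":1}

```text
time: 14.75
tool_pos: [0.5666, 0.2206, 0.3022]
tcp_rot: [-2.217, -2.224, 0.003]
wrist_force: [-0.5, 0.0, 0.5]
width: 0.997
grip_force: 0.0
```

```bash
python3 - <<'E'
from h import *
s,c=snap('wrist','w5'); print(s['tool_pos'],s['tcp_rot'],s['width'])
snap('side','s5')
a=cv2.imread('pics/w5.png'); b=cv2.imread('pics/s5.png')[150:270,260:420]
cv2.imwrite('pics/m5.png',np.hstack([cv2.resize(a,(480,360)),cv2.resize(b,(320,240),interpolation=cv2.INTER_CUBIC)[:,:].repeat(1,0) if 0 else cv2.copyMakeBorder(cv2.resize(b,(320,240)),0,120,0,0,0)]))
E
```

```text
[0.56660763 0.22062748 0.30218535] [-2.21736228 -2.22438138  0.00323929] 0.9973111124140867
```

View pics/m5.png

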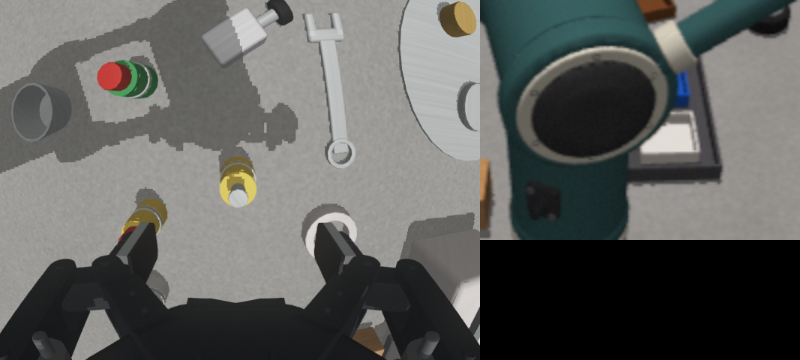

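Yellow spigot is at about (316,263) in the full image, dead ahead as blue was. The side view is blocked by the arm. Descending on yellow: the capped yellow probe is about 100 mm away and clear of the fingers.

drive_tool:
  increments:
    - {"delta_pos":[0,0,10],"turn":0,"jaw":1}
    - {"delta_pos":[0,0,25],"turn":0,"jaw":1}
    - {"delta_pos":[0,0,25],"turn":0,"jaw":1}
    - {"delta_pos":[0,0,20],"turn":0,"jaw":1}
    - {"delta_pos":[0,0,13],"turn":0,"jaw":1}
    - {"delta_pos":[0,0,7],"turn":0,"jaw":1}
    - {"delta_pos":[0,0,0],"turn":0,"jaw":1}
    - {"delta_pos":[0,0,0],"turn":0,"jaw":0.3}

```text
time: 15.52
tool_pos: [0.5676, 0.2188, 0.2038]
tcp_rot: [2.222, 2.221, 0.0]
wrist_force: [0.1, -0.6, -0.4]
width: 0.881
grip_force: 0.0
```

drive_tool:
  increments:
    - {"delta_pos":[0,0,0],"turn":0,"jaw":-1}
    - {"delta_pos":[0,0,0],"turn":0,"jaw":-1}
    - {"delta_pos":[0,0,0],"turn":0,"jaw":-1}
    - {"delta_pos":[0,0,0],"turn":0,"jaw":-1}
    - {"delta_pos":[0,0,0],"turn":0,"jaw":-1}
    - {"delta_pos":[0,0,0],"turn":0,"jaw":-1}
    - {"delta_pos":[0,0,0],"turn":0,"jaw":-1}

```text
time: 16.1
tool_pos: [0.5678, 0.2195, 0.205]
tcp_rot: [2.221, 2.221, 0.003]
wrist_force: [-0.4, -0.4, 6.4]
width: 0.332
grip_force: 39.6
```

drive_tool:
  increments:
    - {"delta_pos":[0,0,-15],"turn":0,"jaw":-1}
    - {"delta_pos":[0,0,-30],"turn":0,"jaw":-1}
    - {"delta_pos":[0,0,-35],"turn":0,"jaw":-1}
    - {"delta_pos":[-10,0,-20],"turn":0,"jaw":-1}
    - {"delta_pos":[-20,2,0],"turn":0,"jaw":-1}
    - {"delta_pos":[-30,2,0],"turn":0,"jaw":-1}
    - {"delta_pos":[-30,2,0],"turn":0,"jaw":-1}
    - {"delta_pos":[-30,2,0],"turn":0,"jaw":-1}

```text
time: 16.77
tool_pos: [0.5748, 0.0984, 0.3035]
tcp_rot: [-2.22, -2.223, 0.0]
wrist_force: [-0.2, -0.4, -1.9]
width: 0.337
grip_force: 39.7
```

drive_tool:
  increments:
    - {"delta_pos":[-30,2,0],"turn":0,"jaw":-1}
    - {"delta_pos":[-30,2,0],"turn":0,"jaw":-1}
    - {"delta_pos":[-30,2,0],"turn":0,"jaw":-1}
    - {"delta_pos":[-30,2,0],"turn":0,"jaw":-1}
    - {"delta_pos":[-30,2,0],"turn":0,"jaw":-1}
    - {"delta_pos":[-30,2,0],"turn":0,"jaw":-1}
    - {"delta_pos":[-30,0,0],"turn":0,"jaw":-1}
    - {"delta_pos":[-30,0,0],"turn":0,"jaw":-1}

```text
time: 17.43
tool_pos: [0.5868, -0.1421, 0.3032]
tcp_rot: [-2.221, -2.221, 0.001]
wrist_force: [-0.8, -0.4, -1.7]
width: 0.336
grip_force: 39.7
```

drive_tool:
  increments:
    - {"delta_pos":[-11.5,0,0],"turn":0,"jaw":-1}
    - {"delta_pos":[0,0,0],"turn":0,"jaw":-1}
    - {"delta_pos":[0,0,25],"turn":0,"jaw":-1}
    - {"delta_pos":[0,0,25],"turn":0,"jaw":-1}
    - {"delta_pos":[0,0,20],"turn":0,"jaw":-1}
    - {"delta_pos":[0,0,15],"turn":0,"jaw":-1}
    - {"delta_pos":[0,0,5],"turn":0,"jaw":-1}
    - {"delta_pos":[0,0,0],"turn":0,"jaw":-1}

```text
time: 18.1
tool_pos: [0.5865, -0.1508, 0.2127]
tcp_rot: [-2.218, -2.22, 0.002]
wrist_force: [0.4, -1.2, -1.0]
width: 0.335
grip_force: 40.0
```

drive_tool:
  increments:
    - {"delta_pos":[0,0,1.5],"turn":0,"jaw":-1}
    - {"delta_pos":[0,0,1.5],"turn":0,"jaw":-1}
    - {"delta_pos":[0,0,0],"turn":0,"jaw":-1}
    - {"delta_pos":[0,0,0],"turn":0,"jaw":-1}

```text
time: 18.43
tool_pos: [0.5877, -0.1517, 0.2119]
tcp_rot: [2.221, 2.221, 0.002]
wrist_force: [-1.0, 2.2, 5.5]
width: 0.335
grip_force: 40.5
```

drive_tool:
  increments:
    - {"delta_pos":[0,0,0],"turn":0,"jaw":0}
    - {"delta_pos":[0,0,0],"turn":0,"jaw":0.2}
    - {"delta_pos":[0,0,0],"turn":0,"jaw":0.2}
    - {"delta_pos":[0,0,-15],"turn":0,"jaw":0.2}
    - {"delta_pos":[0,0,-25],"turn":0,"jaw":0.2}
    - {"delta_pos":[0,0,-35],"turn":0,"jaw":0.4}
    - {"delta_pos":[0,0,-19],"turn":0,"jaw":1}
    - {"delta_pos":[0,0,0],"turn":0,"jaw":1}

```text
time: 19.1
tool_pos: [0.5895, -0.1531, 0.3106]
tcp_rot: [2.215, 2.215, 0.007]
wrist_force: [1.6, 0.1, 1.1]
width: 0.951
grip_force: 0.0
```

drive_tool:
  increments:
    - {"delta_pos":[25,-15,0],"turn":0,"jaw":1}
    - {"delta_pos":[30,-15,0],"turn":0,"jaw":1}
    - {"delta_pos":[30,-15,0],"turn":0,"jaw":1}
    - {"delta_pos":[30,-15,0],"turn":0,"jaw":1}
    - {"delta_pos":[30,-15,0],"turn":0,"jaw":1}
    - {"delta_pos":[30,-15,0],"turn":0,"jaw":1}
    - {"delta_pos":[30,-15,0],"turn":0,"jaw":1}
    - {"delta_pos":[20,-15,0],"turn":0,"jaw":1}

```text
time: 19.77
tool_pos: [0.4659, 0.0745, 0.3038]
tcp_rot: [-2.22, -2.221, 0.0]
wrist_force: [-0.4, -0.0, 0.2]
width: 1.0
grip_force: 0.0
```

drive_tool:
  increments:
    - {"delta_pos":[0,0,0],"turn":0,"jaw":1}
    - {"delta_pos":[0,0,0],"turn":0,"jaw":1}

```text
time: 19.93
tool_pos: [0.4663, 0.0735, 0.3039]
tcp_rot: [-2.218, -2.224, 0.001]
wrist_force: [0.4, 0.6, 0.2]
width: 0.996
grip_force: 0.0
```

```bash
python3 - <<'E'
from h import *
s,c=snap('wrist','w6'); print(s['tool_pos'],s['tcp_rot'],s['width'])
E
```

```text
[0.46631781 0.07349235 0.30387392] [-2.21829575e+00 -2.22409172e+00  1.41141776e-03] 0.996278164608537
```

View pics/w6.png

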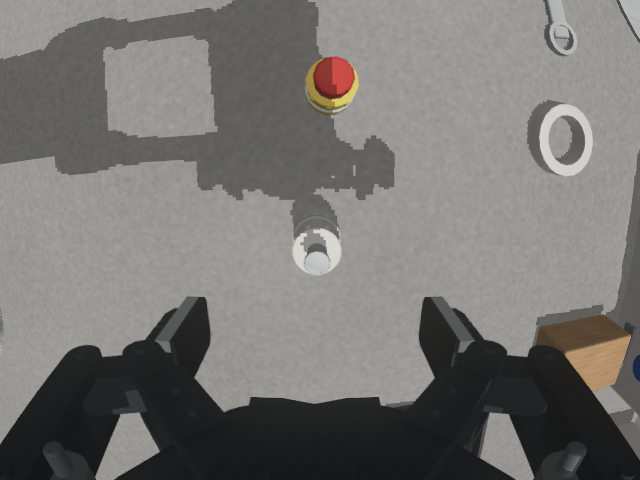

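White spigot is at (317,261), centred. Capped yellow is at (333,76), 100 mm away in +y and clear. Descending.

drive_tool:
  increments:
    - {"delta_pos":[0,0,10],"turn":0,"jaw":1}
    - {"delta_pos":[0,0,25],"turn":0,"jaw":1}
    - {"delta_pos":[0,0,25],"turn":0,"jaw":1}
    - {"delta_pos":[0,0,20],"turn":0,"jaw":1}
    - {"delta_pos":[0,0,13],"turn":0,"jaw":1}
    - {"delta_pos":[0,0,8],"turn":0,"jaw":1}
    - {"delta_pos":[0,0,0],"turn":0,"jaw":1}
    - {"delta_pos":[0,0,0],"turn":0,"jaw":0.3}

```text
time: 20.65
tool_pos: [0.4675, 0.0721, 0.2032]
tcp_rot: [-2.222, -2.22, 0.001]
wrist_force: [-0.1, -0.1, 0.2]
width: 0.885
grip_force: 0.0
```

drive_tool:
  increments:
    - {"delta_pos":[0,0,0],"turn":0,"jaw":-1}
    - {"delta_pos":[0,0,0],"turn":0,"jaw":-1}
    - {"delta_pos":[0,0,0],"turn":0,"jaw":-1}
    - {"delta_pos":[0,0,0],"turn":0,"jaw":-1}
    - {"delta_pos":[0,0,0],"turn":0,"jaw":-1}
    - {"delta_pos":[0,0,0],"turn":0,"jaw":-1}
    - {"delta_pos":[0,0,0],"turn":0,"jaw":-1}

```text
time: 21.23
tool_pos: [0.4678, 0.0728, 0.2048]
tcp_rot: [2.22, 2.221, 0.002]
wrist_force: [-1.6, -0.6, 6.2]
width: 0.341
grip_force: 39.4
```

drive_tool:
  increments:
    - {"delta_pos":[0,0,-15],"turn":0,"jaw":-1}
    - {"delta_pos":[0,0,-30],"turn":0,"jaw":-1}
    - {"delta_pos":[0,0,-35],"turn":0,"jaw":-1}
    - {"delta_pos":[-10,0,-20],"turn":0,"jaw":-1}
    - {"delta_pos":[-20,3,0],"turn":0,"jaw":-1}
    - {"delta_pos":[-30,4,0],"turn":0,"jaw":-1}
    - {"delta_pos":[-30,4,0],"turn":0,"jaw":-1}
    - {"delta_pos":[-30,4,0],"turn":0,"jaw":-1}

```text
time: 21.9
tool_pos: [0.482, -0.0481, 0.3038]
tcp_rot: [2.22, 2.223, 0.0]
wrist_force: [1.2, 1.0, -1.0]
width: 0.335
grip_force: 39.8
```

drive_tool:
  increments:
    - {"delta_pos":[-30,4,0],"turn":0,"jaw":-1}
    - {"delta_pos":[-30,4,0],"turn":0,"jaw":-1}
    - {"delta_pos":[-30,4,0],"turn":0,"jaw":-1}
    - {"delta_pos":[-28,0,0],"turn":0,"jaw":-1}
    - {"delta_pos":[0,0,0],"turn":0,"jaw":-1}
    - {"delta_pos":[0,0,0],"turn":0,"jaw":-1}
    - {"delta_pos":[0,0,25],"turn":0,"jaw":-1}
    - {"delta_pos":[0,0,25],"turn":0,"jaw":-1}

```text
time: 22.57
tool_pos: [0.4952, -0.1649, 0.2548]
tcp_rot: [2.219, 2.219, 0.004]
wrist_force: [0.2, 0.2, -2.9]
width: 0.337
grip_force: 39.8
```

drive_tool:
  increments:
    - {"delta_pos":[0,0,20],"turn":0,"jaw":-1}
    - {"delta_pos":[0,0,14],"turn":0,"jaw":-1}
    - {"delta_pos":[0,0,5],"turn":0,"jaw":-1}
    - {"delta_pos":[0,0,0],"turn":0,"jaw":-1}
    - {"delta_pos":[0,0,1.5],"turn":0,"jaw":-1}
    - {"delta_pos":[0,0,1],"turn":0,"jaw":-1}
    - {"delta_pos":[0,0,0],"turn":0,"jaw":-1}
    - {"delta_pos":[0,0,0],"turn":0,"jaw":-1}

```text
time: 23.23
tool_pos: [0.4946, -0.1652, 0.2129]
tcp_rot: [2.22, 2.221, 0.001]
wrist_force: [1.2, 0.1, -1.7]
width: 0.332
grip_force: 40.0
```

drive_tool:
  increments:
    - {"delta_pos":[0,0,1],"turn":0,"jaw":-1}
    - {"delta_pos":[0,0,0],"turn":0,"jaw":-1}
    - {"delta_pos":[0,0,0],"turn":0,"jaw":-1}

```text
time: 23.48
tool_pos: [0.4946, -0.1655, 0.2118]
tcp_rot: [2.221, 2.22, 0.001]
wrist_force: [-0.3, 0.2, 2.7]
width: 0.334
grip_force: 40.1
```

drive_tool:
  increments:
    - {"delta_pos":[0,0,0.5],"turn":0,"jaw":0}
    - {"delta_pos":[0,0,0],"turn":0,"jaw":0.2}
    - {"delta_pos":[0,0,0],"turn":0,"jaw":0.2}
    - {"delta_pos":[0,0,-15],"turn":0,"jaw":0.2}
    - {"delta_pos":[0,0,-25],"turn":0,"jaw":0.2}
    - {"delta_pos":[0,0,-35],"turn":0,"jaw":0.2}
    - {"delta_pos":[0,0,-35],"turn":0,"jaw":0.2}
    - {"delta_pos":[0,0,-35],"turn":0,"jaw":0.2}

```text
time: 24.15
tool_pos: [0.4938, -0.1652, 0.3566]
tcp_rot: [-2.221, -2.221, 0.001]
wrist_force: [1.2, 0.4, -0.2]
width: 0.605
grip_force: 0.0
```

drive_tool:
  increments:
    - {"delta_pos":[-30,-5,-10],"turn":0,"jaw":0.2}
    - {"delta_pos":[-35,-5,0],"turn":0,"jaw":0.2}
    - {"delta_pos":[-35,-5,0],"turn":0,"jaw":0.2}
    - {"delta_pos":[-35,-5,0],"turn":0,"jaw":0.2}
    - {"delta_pos":[-35,-5,0],"turn":0,"jaw":0.2}
    - {"delta_pos":[-35,-5,0],"turn":0,"jaw":0.2}
    - {"delta_pos":[-35,-5,0],"turn":0,"jaw":0.2}
    - {"delta_pos":[-30,-5,0],"turn":0,"jaw":0.2}

```text
time: 24.82
tool_pos: [0.4535, -0.4375, 0.3654]
tcp_rot: [2.222, 2.221, -0.0]
wrist_force: [-0.3, 0.1, 0.1]
width: 0.605
grip_force: 0.0
```

drive_tool:
  increments:
    - {"delta_pos":[0,0,0],"turn":0,"jaw":0.2}
    - {"delta_pos":[0,0,0],"turn":0,"jaw":0.2}
    - {"delta_pos":[0,0,0],"turn":0,"jaw":0.2}
    - {"delta_pos":[0,0,0],"turn":0,"jaw":0.2}

```text
time: 25.15
tool_pos: [0.4544, -0.4342, 0.3653]
tcp_rot: [-2.22, -2.222, -0.001]
wrist_force: [-1.5, 0.3, 0.4]
width: 0.599
grip_force: 0.0
```

```bash
python3 - <<'E'
from h import *
snap('top','t7'); snap('side','s7')
a=cv2.imread('pics/t7.png')[180:320,110:450]; b=cv2.imread('pics/s7.png')[160:440,260:400]
a=cv2.resize(a,(510,210)); a=cv2.copyMakeBorder(a,0,350,0,0,0)
cv2.imwrite('pics/m7.png',np.hstack([a,cv2.resize(b,(280,560))]))
E
```

```text
(no output)
```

View pics/m7.png

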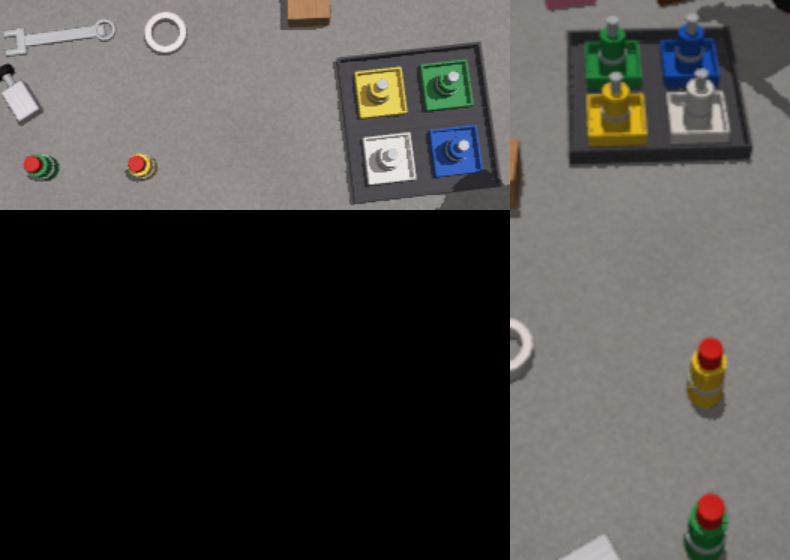

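All four good probes stand upright and centred in the bins of their own colours, and the two red-capped probes are where they were. Handing in.

```bash
python3 -c "
from workcell import bot
print(bot.finish_job())"
```

```text
the job is handed in; nothing more can be done
None
```

The job is handed in: the four good probes stand released and upright in the bins of their own colours, and both red-capped probes look unmoved in the last pictures; the hand-in returned no verdict.

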